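Post a spent cell through the flap of the battery bin

ROBOT

A 6-joint arm with a two-finger parallel gripper is mounted at the origin on a cart in front of the work surface, level with it; the furniture and walls round the work are solid. World frame = base frame: x ahead of the robot, y to its left, z up, the work surface at z = 0. Lengths are in mm, angles in rad, forces in N, time in s.
With the tool pointing down it reaches from about 300 to 775 mm from the base axis. Payload 14.6 kg.
Tool frame: the origin (TCP) lies on the centre line of the jaws, within the pads' length; the fingertips stand 19 mm ahead of it and the grasp point (between the pads) is the TCP (bot.tip_reach is the distance from the TCP to the fingertips, in mm); z points along the fingers, y is the line along which they close (so a half turn about z gives the same grasp; the last joint's range is limited). The gripper opens to 85 mm and grips with 20 to 120 N. Pads are 22 mm wide; open, the fingers measure 114 mm over their backs; the gripper's body (76 mm by 85 mm) begins 54 mm behind the grasp point. The pads swing forward as they close: fully open they stand 13 mm farther back than shut.
Start: joints at [1.088, 0.3, 1.521, -0, 1.321, -0.067], TCP at [222.153, 503.128, 250.281] pointing down, gripper open.
Joint ranges: [-3.03, 3.03], [-0.79, 2.21], [0.23, 2.52], [-1.04, 4.18], [0, 3.07], [-2.55, 2.55]. Speed limits (rad/s): [2.22, 2.22, 2.57, 3.14, 3.14, 3.14].

INTERFACE

Orientations are given as a unit quaternion [w, x, y, z].
In Python, from rig import bot gives the robot as it stands. Calls block until the motion is done:
- bot.move_to(position, orientation): joint-space move of the TCP to a pose.
- bot.servo_line(position, attitude=None, speed=150, until_force=None): straight line of the TCP; attitude=None keeps the orientation; speed is the mean speed in mm/s. With until_force (N) it stops when the force on the tool has changed by that much, and returns True; else False.
- bot.move_joints(angles): joint-space move.
- bot.move_gripper(opening, grip_force=None): finger opening in mm; grip_force is the grip in N (None keeps the last); returns when the fingers have stopped.
- bot.dwell(seconds).
- bot.ik(position, orientation): joint angles nearest the present ones, or None.
- bot.read_state(): the state.
- bot.read_camera(name): name is "scene" or "top" or "wrist"; returns a dict with "image" (480x640x3 uint8, blue, green, red), "depth" (480x640 float32, mm along the optical axis (not along the pixel's ray), 0 where there is no reading), "fovy" (degrees; the focal length in pixels is half the picture's height over the tangent of half this angle, whatever the lens; pixels are square), "cx", "cy" (the principal point, pixels), "k1" (the pictures are not rectified: a ray, as slopes to the right and down, at radius r is drawn at 1 + k1 r^2 times it, then the intrinsics apply), "eye" and "attitude" of the camera in the world; the wrist camera has in their place "mount" (4x4, takes a point from camera to tool coordinates, whose origin is the TCP and whose axes are the flange's). Camera axes: x right, y down, z forward; pixel columns grow to the right and rows downward; lengths in mm; the calibration is good to about 2 mm. A picture is of the moment at which its call begins: read the wrist's pose just before it.
A pose or a line that the arm cannot do raises bot.MotionError and nothing moves.
- bot.finish_job(): hands the job in; it is judged then, once.
The state is a dict: "clock": time; "joint_positions": joint angles; "qvel": joint speeds; "effort": joint torques, N m; "ee_pos": TCP position; "tool_rot": TCP orientation; "ft_force": force on the tool from outside, world axes, zero at the start; "moment": the same for the moment, N m; "grip_width": finger opening in mm; "grip_force": force on a finger pad.
Only numpy, scipy, OpenCV 4.12 (cv2) and the standard library are available. Lean on these libraries where they do the work, as an engineer would, in place of code of your own. Each camera call takes 0.05 s, during which the arm holds its last target. There are 200 camera calls.

TASK

A spent AA cell lies on the front ledge of the battery bin. With one fingertip push the bin's self-closing flap open, and while that finger keeps it open push the cell off the ledge into the bin with the other finger; keep the flap open until the cell has dropped, then let it swing shut. Do not lift the cell or use the cell to push the flap, and leave the other things on the bench alone.

Things in the scene. Friction and masses are not known exactly. Their poses are not given: they have to be found in the camera images.
- battery_bin: fixed grey bin for spent batteries with a clear front, 167 (x) x 155 (y) x 155 (z) mm, turned about z. Origin on the bench under the middle of the ledge's far edge; +x runs from the ledge into the bin, y along the ledge, z up. The front, x -70 to 0 mm, is a flat open ledge 110 mm above the bench, with 6 mm high rims at its left and right ends only. Bin floor 106 mm below the ledge
- ledge_edge (a point): fixed on the bin: middle of the ledge's far edge, on its surface, 110 mm above the bench. The ledge ends sharply here; behind lies the mouth under the sloping flap, 150 mm wide between fixed cheeks beside the flap (5 mm thick, rising to 155 mm above the bench)
- flap_hinge (a point): fixed on the bin: middle of the flap's hinge rod (9 mm diameter, along the bin's y), 64 mm past and 40 mm above the ledge's edge. A finger must stay on the ledge's side of the rod; behind it is a solid cover, 155 mm above the bench
- flap_edge (a point): middle of the flap's free lower edge, moves with the flap; when shut 3 mm past and 2 mm above the ledge's edge
- flap (a joint): flap angle, rad: 0 shut, up to 1.2 pushed in, hanging vertical at 1.0. Plate 144 mm wide, 3 mm thick, 72 mm from hinge to free edge; shut, it slopes from the hinge down to the ledge's edge. A finger moving along the bin's +x against it, or down on it, swings its edge inwards and down. A spring shuts it: 0.05 N m shut, 0.12 at 1.2 rad (2 to 4 N at a fingertip just above the ledge)
- spent_cell: spent AA cell, 14x48x14 mm, 23 g, lying on the ledge roughly along the bin's y (turned up to 0.3 rad). Origin at the middle of its underside, its own y along the cell. It does not roll
- nozzle_tin: bystander: round grey screw tin, 43 mm diameter, 21 high, on the bench left of the bin; origin in the middle of its underside
- glue_stick: bystander: upright glue stick, 27 mm diameter, 92 high, on the bench left of the bin; origin in the middle of its underside
- printed_gear: bystander: flat printed gear, 42 mm diameter, 10 high, on the bench right of the bin; origin in the middle of its underside
- aa_cell_2: bystander: a second AA cell, 14x48x14 mm, lying on the bench right of the bin; not to be touched; origin in the middle of its underside
- printed_vase: bystander: small printed vase, 44 mm diameter, 70 high, on the bench well to the left; origin in the middle of its underside
- mini_chair: bystander: doll's-house chair 36x36x50 mm, on the bench well to the right; origin in the middle of its underside

How it is judged:
By the outcome, as a careful person would: the job done as asked, in the order asked, and still so for the second after the job is handed in, with the robot touching nothing.
It also fails if it takes over 35 s, if anything falls off the work surface, if the arm or the gripper's body presses on something with over 40 N, if the wrist force passes 120 N, or if a joint passes its speed limit or range.

## Working session

There is one attempt and no reset: what is moved stays moved. The work goes in short steps, each a Python script; the robot and the scene stay as the last script left them, time stands still between calls to the robot, and variables do not carry over. Pictures are saved under pics/ and viewed, at most 13 in all, crops included, and the job is handed in when it is done.

```bash
mkdir -p pics; ls; cat > h.py <<'E'
import numpy as np, cv2
from scipy.spatial.transform import Rotation as R
def rot(q): return R.from_quat([q[1],q[2],q[3],q[0]]).as_matrix()
def cloud(c):
    f=240/np.tan(np.radians(c["fovy"])/2)
    K=np.array([[f,0,c["cx"]],[0,f,c["cy"]],[0,0,1.]])
    v,u=np.mgrid[0:480,0:640]
    p=cv2.undistortPoints(np.stack([u,v],-1).reshape(-1,1,2).astype(np.float64),K,np.array([c["k1"],0,0,0.])).reshape(480,640,2)
    P=np.dstack([p,np.ones((480,640))])*c["depth"][...,None]
    return P@rot(c["attitude"]).T+np.array(c["eye"])
E
python3 - <<'E'
from rig import bot
import numpy as np,cv2
for n in("scene","top"):
    c=bot.read_camera(n); cv2.imwrite(f"pics/{n}0.png",c["image"]); np.save(n+"0.npy",c,allow_pickle=True)
    print(n,c["fovy"],c["cx"],c["cy"],c["k1"],c["eye"],c["attitude"],(c["depth"]>0).mean())
s=bot.read_state();print(s,bot.tip_reach)
E
```

```text
pics
scene 50.42336461051277 322.45868242981027 235.32281252217456 -0.10690282034150446 [ 144.99127672 -600.88148267  983.31767144] [-0.32612812  0.89270848 -0.29065276  0.1106029 ] 0.996044921875
top 44.225765888898714 318.8269739888983 244.10074679420427 -0.0863694908435949 [4.51067647e+02 3.64662919e-01 1.45038394e+03] [-0.01808326  0.7167131  -0.69619651  0.03613517] 0.9961328125
{'clock': 0.1, 'joint_positions': array([ 1.08841415e+00,  3.00415016e-01,  1.52155080e+00, -2.85176470e-05,
        1.32067631e+00, -6.66173030e-02]), 'qvel': array([-6.04539979e-05, -6.15488533e-04, -2.39770362e-03, -5.65721548e-04,
        1.19078431e-03, -6.88725597e-04]), 'effort': array([-4.38006173e-04, -5.44384146e+01, -3.62366474e+01, -1.00011930e-04,
        3.13316348e-03, -1.74131958e-05]), 'ee_pos': array([222.06507725, 502.96211158, 249.76487226]), 'tool_rot': array([-1.28941505e-04,  2.06384904e-01,  9.78470744e-01, -5.08834056e-04]), 'ft_force': array([ 0.60586727,  0.09470043, -1.57837262]), 'moment': array([ 0.05874196, -0.03218974, -0.00485548]), 'grip_force': 0.0, 'grip_width': 85.3146967322285} 19.0
```

View pics/top0.png

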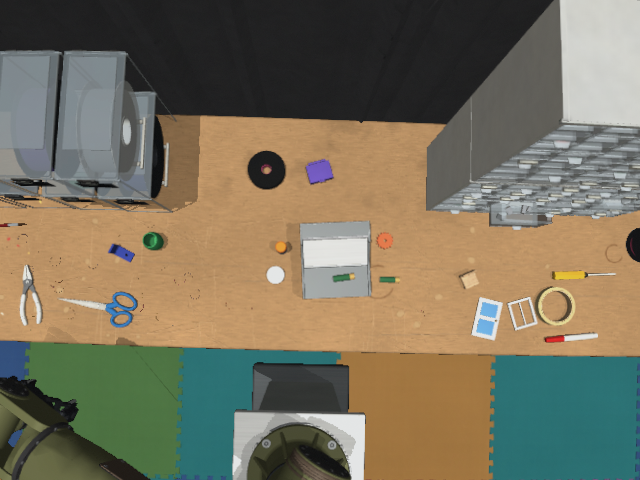

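View pics/scene0.png

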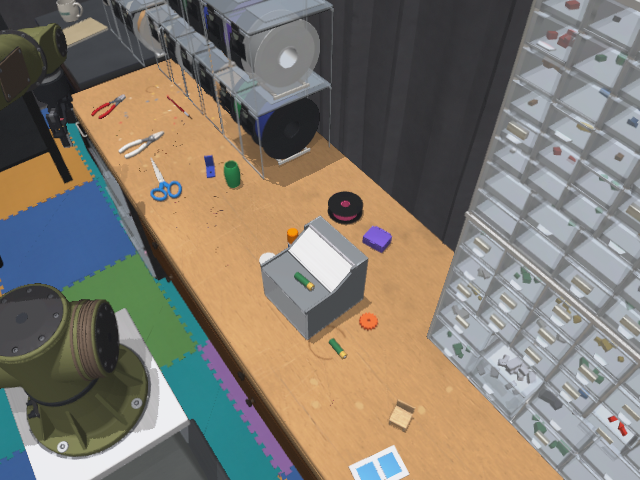

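The top view shows the bin at about (301–371, 222–299), its ledge nearest the robot, the white flap behind it, and the cell at (343, 277), right of the ledge's middle. The scene view agrees. Next I'll measure from the depth.

```bash
python3 - <<'E'
from h import *
for n,(u0,u1,v0,v1) in (("top",(290,410,215,305)),("scene",(255,375,210,360))):
    c=np.load(n+"0.npy",allow_pickle=True).item(); P=cloud(c)[v0:v1,u0:u1]; im=c["image"][v0:v1,u0:u1]
    hsv=cv2.cvtColor(im,cv2.COLOR_BGR2HSV); z=P[...,2]
    L=(abs(z-110)<3)&(hsv[...,1]<60); q=P[L]
    k=cv2.morphologyEx(L.astype(np.uint8),cv2.MORPH_OPEN,np.ones((3,3))); q=P[k>0]
    print(n,"ledge",len(q),q.mean(0),cv2.minAreaRect(q[:,:2].astype(np.float32)))
    F=(hsv[...,2]>215)&(hsv[...,1]<40)&(z>108)&(z<160); q=P[F]
    print("flap",len(q),q.mean(0),q.min(0),q.max(0),cv2.minAreaRect(q[:,:2].astype(np.float32)))
    A=np.c_[q[:,:2],np.ones(len(q))]; g=np.linalg.lstsq(A,q[:,2],rcond=None)[0]; print("flap slope",g,np.arctan2(g[1],g[0]),np.hypot(g[0],g[1]))
    C=(hsv[...,1]>80)&(z>114)&(z<130); q=P[C]
    print("cell",len(q),q.mean(0),cv2.minAreaRect(q[:,:2].astype(np.float32)))
    q=P[(z>150)&(z<160)&(hsv[...,1]<60)]; print("cover",len(q),q.mean(0),cv2.minAreaRect(q[:,:2].astype(np.float32)))
    big=cv2.resize(im,None,fx=5,fy=5 if n=="top" else 4,interpolation=cv2.INTER_CUBIC); cv2.imwrite(f"pics/{n}c.png",big[:600,:800])
E
```

```text
top ledge 372 [463.63546982 -84.5166097  109.99435723] ((468.5801696777344, -76.38531494140625), (65.76293182373047, 136.67384338378906), 1.6957625150680542)
flap 1561 [536.22545934 -68.83693877 131.77072228] [ 503.64903899 -140.4683112   109.04869629] [566.30835359   1.47620725 155.2398168 ] ((535.3426513671875, -69.01834869384766), (55.556819915771484, 140.0659637451172), 4.162961006164551)
flap slope [ 6.25026141e-01  4.70730464e-02 -2.00143843e+02] 0.07517180969534523 0.6267962581053027
cell 117 [479.42529766 -85.06354945 122.59645687] ((466.04986572265625, -72.33827209472656), (58.577369689941406, 154.9491729736328), 2.4123942852020264)
cover 1149 [581.39572622 -65.42122497 154.64195671] ((577.4100341796875, -65.65154266357422), (47.72994613647461, 154.3115692138672), 3.94149112701416)
scene ledge 1430 [465.71863376 -72.80175727 109.79235595] ((468.4888610839844, -72.65504455566406), (71.37134552001953, 147.5900115966797), 3.5206947326660156)
flap 1902 [535.00036254 -71.95445053 130.82438179] [ 500.87141468 -142.33195756  110.17297913] [567.82610278   2.65250126 152.30823116] ((534.6472778320312, -69.32826232910156), (59.89912033081055, 144.28170776367188), 3.7884676456451416)
flap slope [ 6.12990569e-01  4.31222572e-02 -1.94022956e+02] 0.07023164159513941 0.6145054648758674
cell 137 [478.00824836 -91.68764173 122.24008064] ((478.4168701171875, -90.32780456542969), (14.630887985229492, 48.16773223876953), 13.195202827453613)
cover 1082 [580.4893243  -70.057753   154.49915357] ((577.623046875, -66.70301055908203), (49.10239028930664, 157.4407958984375), 4.922168731689453)
```

View pics/topc.png

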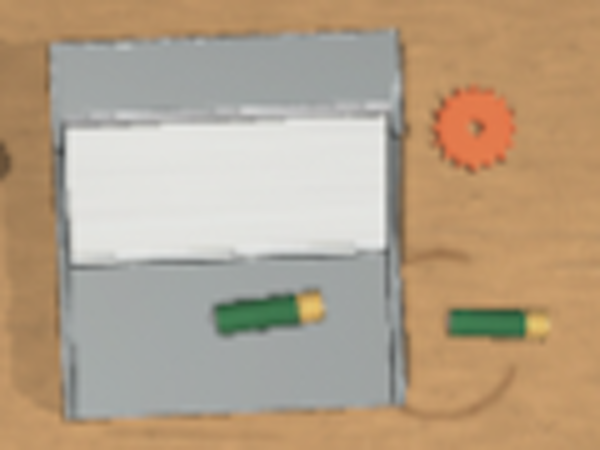

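The enlarged crop shows the bin turned about +4°. The cell's right end lies nearer the flap, its centre is at crop (270, 312), and the ledge edge is at row ~258. That puts the bin origin at ≈(504, -70.5) with yaw 0.07, and the cell at bin ≈(-27, -18).

Plan: turn the gripper ~41° so that one finger leads by ~51 mm on the flap side and the other trails behind the cell. I'll hover first and check the poses with the wrist camera.

```bash
cat >> h.py <<'E'
O=np.array([504.,-70.5]); YAW=.07
ex=np.array([np.cos(YAW),np.sin(YAW)]); ey=np.array([-ex[1],ex[0]])
def W(x,y,z): return [*(O+x*ex+y*ey),z]
def B(P): d=np.asarray(P)[...,:2]-O; return np.stack([d@ex,d@ey,np.asarray(P)[...,2]-110],-1)
psi=YAW+np.pi-np.arctan2(51,58)
Q=[0,np.cos(psi/2),np.sin(psi/2),0]
E
python3 - <<'E'
from rig import bot
from h import *
p=W(-39.5,14,290); print(bot.ik(p,Q))
bot.move_to(p,Q); bot.move_gripper(63); bot.dwell(.2)
s=bot.read_state(); print(s["clock"],s["ee_pos"],s["joint_positions"],s["grip_width"],s["ft_force"])
c=bot.read_camera("wrist"); M=np.array(c["mount"]); T=np.eye(4);T[:3,:3]=rot(s["tool_rot"]);T[:3,3]=s["ee_pos"]
X=T@M; c["eye"]=X[:3,3]; q=R.from_matrix(X[:3,:3]).as_quat(); c["attitude"]=[q[3],*q[:3]]
np.save("wrist1.npy",c,allow_pickle=True); cv2.imwrite("pics/wrist1.png",c["image"])
c2=bot.read_camera("scene"); np.save("scene1.npy",c2,allow_pickle=True); cv2.imwrite("pics/scene1.png",cv2.resize(c2["image"][100:400,180:480],(600,600),interpolation=cv2.INTER_CUBIC))
P=B(cloud(c)); hsv=cv2.cvtColor(c["image"],cv2.COLOR_BGR2HSV); z=P[...,2]
k=(hsv[...,1]>80)&(z>5)&(z<20)&(abs(P[...,1])<65)&(P[...,0]>-65)&(P[...,0]<10)
q=P[k]; print("cell",len(q),q.mean(0) if len(q) else 0,cv2.minAreaRect(q[:,:2].astype(np.float32)))
k=(abs(z)<2.5)&(hsv[...,1]<60)&(abs(P[...,1])<90)&(P[...,0]>-90)&(P[...,0]<30); k=cv2.morphologyEx(k.astype(np.uint8),cv2.MORPH_OPEN,np.ones((5,5)))>0; q=P[k]
print("ledge",len(q),cv2.minAreaRect(q[:,:2].astype(np.float32)),q[:,2].mean(),q.min(0),q.max(0))
E
```

```text
[-2.05596824e-01  8.31914413e-02  1.68561617e+00 -4.44089210e-16
  1.37278505e+00 -1.12512710e+00]
2.85 [463.63057011 -59.28006858 289.97799929] [-2.05560632e-01  8.32348480e-02  1.68562029e+00  1.08384619e-05
  1.37274477e+00 -1.12509191e+00] 62.75587429166719 [0.27994567 0.11774141 0.26897555]
cell 1007 [-26.14965646 -16.50542631  13.5336839 ] ((-25.58612823486328, -17.0585880279541), (13.483824729919434, 47.94535446166992), 4.986575126647949)
ledge 14250 ((-34.846614837646484, -0.672607421875), (145.982421875, 70.38886260986328), 89.97818756103516) 0.4502810651362725 [-70.01642877 -73.67333749  -2.49201758] [ 0.36987038 72.32961082  2.48845403]
```

View pics/wrist1.png

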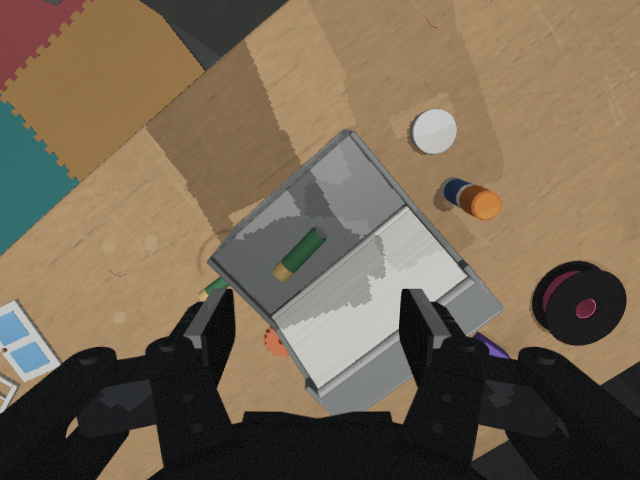

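View pics/scene1.png

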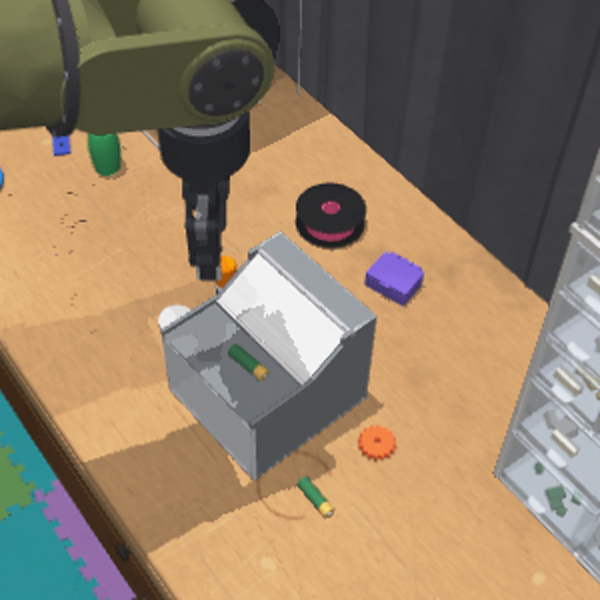

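The wrist view confirms the poses: cell at bin (-26, -17), turned 5–9°, and ledge 0…-70. The knuckles spread outwards above the fingertips, so I'll measure their profile against the rod and cover.

```bash
python3 - <<'E'
from h import *
tcp=np.array([463.63,-59.28,289.98]); Rt=rot(Q)
for n in("wrist","scene"):
    c=np.load(n+"1.npy",allow_pickle=True).item(); P=cloud(c); t=(P-tcp)@Rt
    k=(abs(t[...,0])<60)&(abs(t[...,1])<110)&(t[...,2]<50)&(t[...,2]>-70)&(c["depth"]>0); q=t[k]
    for lo in range(-60,50,8):
        for sgn in(-1,1):
            m=q[(q[:,2]>=lo)&(q[:,2]<lo+8)&(q[:,1]*sgn>0)]
            if len(m)>5: print(n,lo,sgn,len(m),"x",np.percentile(m[:,0],[1,99]).round(),"y",np.percentile(m[:,1],[1,99]).round())
    print(n,"maxz",np.sort(q[:,2])[-5:])
E
```

```text
wrist -60 -1 5433 x [-10.  17.] y [-64.  -1.]
wrist -60 1 5576 x [-10.  17.] y [ 1. 65.]
wrist -52 -1 3645 x [-12.  17.] y [-63. -23.]
wrist -52 1 3599 x [-12.  17.] y [25. 65.]
wrist -44 -1 5639 x [-11.  13.] y [-62. -29.]
wrist -44 1 5693 x [-11.  13.] y [31. 64.]
wrist -36 -1 1278 x [ 6. 14.] y [-60. -31.]
wrist -36 1 1311 x [ 6. 14.] y [32. 62.]
wrist -28 -1 857 x [-6. 12.] y [-40. -30.]
wrist -28 1 811 x [-6. 12.] y [32. 42.]
wrist -20 -1 848 x [-11.  11.] y [-44. -30.]
wrist -20 1 829 x [-11.  11.] y [32. 46.]
wrist -12 -1 749 x [-11.  11.] y [-44. -30.]
wrist -12 1 761 x [-11.  11.] y [32. 46.]
wrist -4 -1 646 x [-11.  11.] y [-44. -30.]
wrist -4 1 648 x [-11.  11.] y [32. 46.]
wrist 4 -1 377 x [-11.  11.] y [-42. -30.]
wrist 4 1 376 x [-11.  11.] y [32. 44.]
wrist 12 -1 18 x [-7.  6.] y [-31. -30.]
wrist 12 1 18 x [-8.  7.] y [32. 33.]
wrist maxz [12.85241308 12.8541538  13.02784243 13.21234759 13.46768977]
scene -60 -1 51 x [-17.  14.] y [-67. -22.]
scene -52 -1 33 x [-15.  10.] y [-66. -33.]
scene -44 -1 75 x [-13.  13.] y [-64. -41.]
scene -36 -1 14 x [-13.   6.] y [-63. -38.]
scene -12 -1 30 x [-11.   9.] y [-47. -32.]
scene -4 -1 37 x [-11.  10.] y [-46. -35.]
scene -4 1 15 x [-6.  4.] y [29. 33.]
scene 4 -1 16 x [-11.  10.] y [-44. -37.]
scene maxz [12.06581187 12.63982992 13.08310792 14.36325993 14.40693988]
```

```bash
python3 - <<'E'
from h import *
tcp=np.array([463.63,-59.28,289.98]); Rt=rot(Q)
c=np.load("wrist1.npy",allow_pickle=True).item(); t=(cloud(c)-tcp)@Rt
k=(abs(t[...,0])<40)&(abs(t[...,1])<90)&(t[...,2]<20)&(t[...,2]>-70)&(c["depth"]>0); q=t[k]
for a in range(46,68,3):
    m=np.sort(q[(abs(q[:,1])>=a)&(abs(q[:,1])<a+3)][:,2]); print(a,len(m),m[-10:][::3].round(1) if len(m) else "")
fr=.66*q[:,1]*np.sign(q[:,1])+.75*abs(q[:,0])
for lo in range(-60,14,4):
    m=fr[(q[:,2]>=lo)&(q[:,2]<lo+4)]
    if len(m): print(lo,len(m),np.percentile(m,99).round(1))
E
```

```text
46 1865 [-29.2 -29.1 -29.  -11.8]
49 3769 [-29.  -28.9 -28.6 -28.1]
52 10545 [-30.4 -30.3 -30.1 -29.2]
55 5227 [-32.9 -32.6 -32.2 -29.8]
58 3323 [-32.9 -32.8 -32.7 -32.1]
61 2209 [-35.  -34.6 -33.9 -33. ]
64 489 [-39.3 -38.7 -38.1 -35.4]
67 0 
-60 6366 51.7
-56 4643 51.5
-52 3256 51.4
-48 3988 50.9
-44 7985 50.1
-40 3347 50.3
-36 1853 49.2
-32 736 40.8
-28 942 36.6
-24 726 33.6
-20 829 35.0
-16 848 35.1
-12 798 35.0
-8 712 34.8
-4 680 34.9
0 614 34.8
4 496 34.0
8 257 32.7
12 36 27.6
```

```bash
cat >> h.py <<'E'
tau=np.radians(7)
Rb=R.from_euler('z',YAW)
Rq=Rb*R.from_euler('y',-tau)*Rb.inv()*R.from_matrix(rot(Q))
q_=Rq.as_quat(); QT=[q_[3],*q_[:3]]; MB=(Rb.inv()*Rq).as_matrix()   # tool->bin
def corners(ylo,yhi,z=12):
    return np.array([MB@[x,y,z] for x in(-11,11) for y in(ylo,yhi)])
CA=corners(31,45); CB=corners(-45,-31)
iB=CB[CB[:,0].argmax()]; fA=CA[:,0].max()
def pose(bx,by=-16,bz=4.): # bin pos of B's front corner x,y; lowest B tip z above ledge
    return W(bx-iB[0],by-iB[1],110+bz-CB[:,2].min()+1)
E
python3 - <<'E'
from rig import bot
from h import *
print("CA",CA.round(1),"CB",CB.round(1),"lead",fA-iB[0])
p=np.array(pose(-50)); print(p)
up=p+[0,0,60]
bot.move_to(up,QT)
print("hit",bot.servo_line(p,speed=60,until_force=6))
s=bot.read_state(); print(s["clock"],s["ee_pos"],s["ft_force"])
c2=bot.read_camera("scene"); cv2.imwrite("pics/scene2.png",cv2.resize(c2["image"][200:350,240:390],(600,600),interpolation=cv2.INTER_CUBIC))
E
```

```text
CA [[ 30.   16.   -8.4]
 [ 39.2  26.5  -7.3]
 [ 13.6  30.5 -10.4]
 [ 22.8  41.1  -9.3]] CB [[-19.8 -41.1 -14.5]
 [-10.7 -30.5 -13.4]
 [-36.2 -26.5 -16.5]
 [-27.1 -16.  -15.4]] lead 49.81145803733628
[463.73541945 -58.74365276 131.53863865]
hit False
4.575 [463.92620014 -58.76860435 131.89658761] [-0.24703687  0.02618279 -0.37345307]
```

View pics/scene2.png

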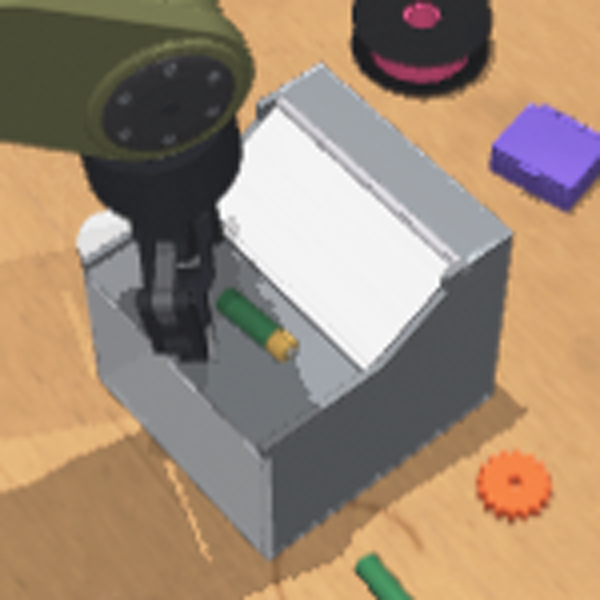

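Trailing finger B stands behind the cell at (185, 345), near the ledge's front, and the flap is still shut. Next I push part way and check.

```bash
python3 - <<'E'
from rig import bot
from h import *
print("hit",bot.servo_line(pose(-20),speed=40,until_force=15))
s=bot.read_state(); print(s["clock"],s["ee_pos"],s["ft_force"])
c2=bot.read_camera("scene"); cv2.imwrite("pics/scene3.png",cv2.resize(c2["image"][200:350,240:390],(600,600),interpolation=cv2.INTER_CUBIC))
P=B(cloud(c2)); hsv=cv2.cvtColor(c2["image"],cv2.COLOR_BGR2HSV); z=P[...,2]
k=(hsv[...,1]>80)&(z>5)&(z<20)&(abs(P[...,1])<65)&(P[...,0]>-65)&(P[...,0]<40)
q=P[k]; print("cell",len(q),q.mean(0),cv2.minAreaRect(q[:,:2].astype(np.float32)))
E
```

```text
hit False
5.525 [493.63891575 -56.63940653 131.5779201 ] [ 0.08118136 -0.36239846  0.39109583]
cell 98 [-14.00896171 -26.90411471  12.66970561] ((-13.595056533813477, -23.076087951660156), (13.697409629821777, 38.95615005493164), 4.764480113983154)
```

View pics/scene3.png

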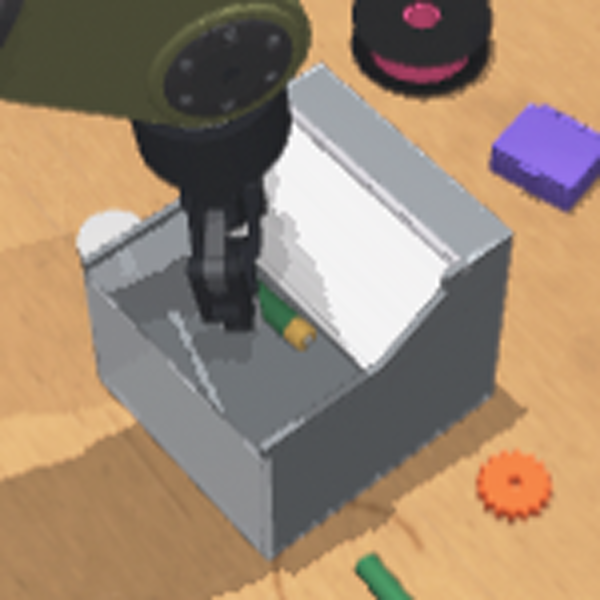

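The cell has moved to bin x ≈ -13.6 without turning, and the finger is behind it. Before going on I'll check how far the flap has opened.

```bash
python3 - <<'E'
from rig import bot
from h import *
s=bot.read_state(); print(s["ft_force"],s["grip_width"])
for n in("top","scene"):
    c=bot.read_camera(n); P=B(cloud(c)); hsv=cv2.cvtColor(c["image"],cv2.COLOR_BGR2HSV)
    k=(hsv[...,1]<40)&(hsv[...,2]>130)&(P[...,0]>8)&(P[...,0]<60)&(P[...,1]>-68)&(P[...,1]<(-30 if n=="scene" else 68))&(P[...,2]<40)&(P[...,2]>-30)
    q=P[k]; f=np.polyfit(q[:,0],q[:,2],1); print(n,len(q),f,"angle",np.arctan(f[0])-.56, "z@64",np.polyval(f,64))
    if n=="top": cv2.imwrite("pics/top3.png",cv2.resize(c["image"][210:310,285:405],(720,600),interpolation=cv2.INTER_CUBIC))
E
```

```text
[0.491084   0.26301733 0.47188471] 62.84710871179004
top 1109 [ 0.69848543 -3.48984093] angle 0.04970874812206061 z@64 41.21322631664006
scene 498 [ 0.71245326 -4.10983655] angle 0.05903505053831881 z@64 41.48717194073186
```

View pics/top3.png

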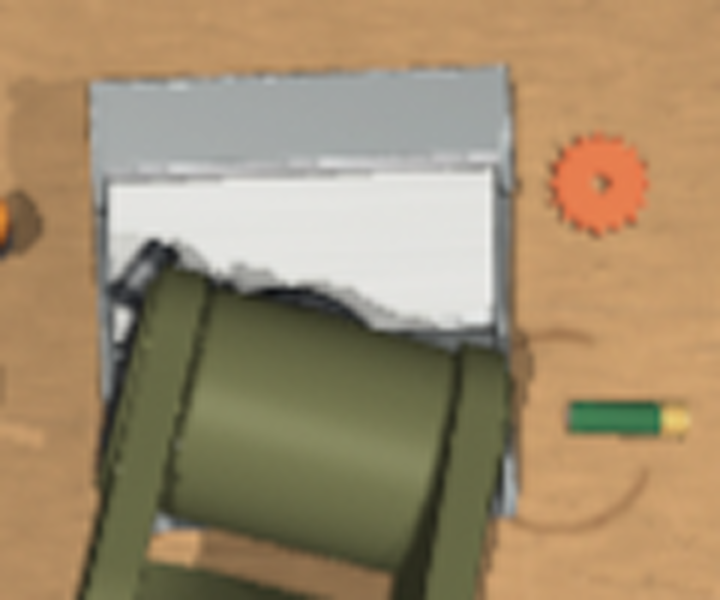

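The flap is only ~0.07 rad open. The back of the leading finger's tip is chamfered, so its effective lead is ~4 mm short. I'll increase the lead by opening to 68 mm, tilting less and going lower, all before the cell reaches the edge.

```bash
cat >> h.py <<'E'
tau2=np.radians(4)
Rq=Rb*R.from_euler('y',-tau2)*Rb.inv()*R.from_matrix(rot(Q))
q_=Rq.as_quat(); QT2=[q_[3],*q_[:3]]; MB=(Rb.inv()*Rq).as_matrix()
CA=corners(33.5,47.5,11.7); CB=corners(-47.5,-33.5,11.7)
iB=CB[CB[:,0].argmax()]; fA=CA[:,0].max()
E
python3 - <<'E'
from rig import bot
from h import *
print("lead",fA-iB[0],"A y",CA[:,1].max()-16-iB[1],"A tip z-Btip z",CA[:,2].min()-CB[:,2].min())
bot.move_gripper(68)
print("hit",bot.servo_line(pose(-21,-16,3.5),QT2,speed=30,until_force=6))
s=bot.read_state(); print(s["clock"],s["ee_pos"],pose(-21,-16,3.5),s["ft_force"],s["grip_width"])
print("hit",bot.servo_line(pose(-14,-16,3.),speed=30,until_force=12))
c=bot.read_camera("scene"); P=B(cloud(c)); hsv=cv2.cvtColor(c["image"],cv2.COLOR_BGR2HSV); z=P[...,2]
cv2.imwrite("pics/scene4.png",cv2.resize(c["image"][200:350,240:390],(600,600),interpolation=cv2.INTER_CUBIC))
k=(hsv[...,1]<40)&(hsv[...,2]>130)&(P[...,0]>20)&(P[...,0]<60)&(P[...,1]>-68)&(P[...,1]<-30)&(z<37)&(z>-30)
q=P[k]; f=np.polyfit(q[:,0],q[:,2],1); print(len(q),f,"flap",np.arctan(f[0])-.56)
k=(hsv[...,1]>80)&(z>5)&(z<20)&(abs(P[...,1])<65)&(P[...,0]>-65)&(P[...,0]<40)
q=P[k]; print("cell",len(q),q.mean(0),cv2.minAreaRect(q[:,:2].astype(np.float32)))
s=bot.read_state(); print(s["clock"],s["ft_force"])
E
```

```text
lead 53.35692105838765 A y 59.3559866737709 A tip z-Btip z 3.731079384734606
hit False
6.1667 [494.99967451 -54.59664368 128.73883417] [np.float64(494.88168728534515), np.float64(-54.6778110781467), np.float64(128.93571349043168)] [-0.25088976  0.34937815  0.56290054] 67.8963148929405
hit False
419 [  1.00864758 -23.74030584] flap 0.22970331255231058
cell 97 [ -7.99834823 -27.51531319  12.62680666] ((-7.715453147888184, -24.242870330810547), (14.727429389953613, 37.3704833984375), 3.4093339443206787)
6.6 [-0.92248854  0.44287988  1.35467074]
```

View pics/scene4.png

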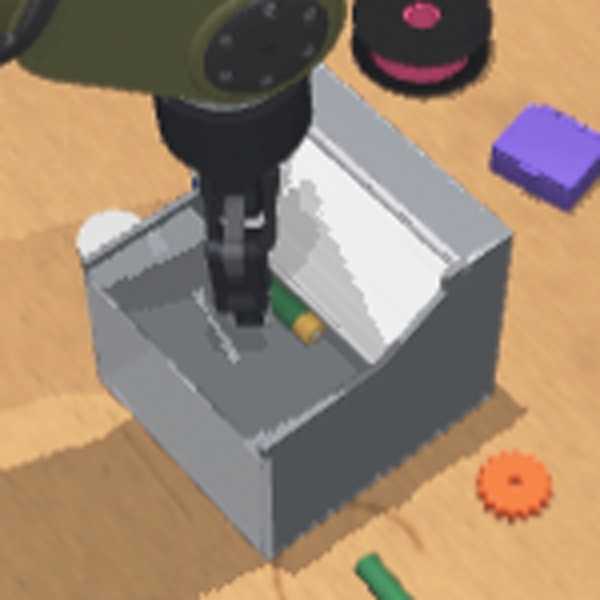

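The flap is now clearly swinging in (~0.25–0.3 rad) and the cell sits straight just before the edge. I'll continue the push, then hold and look.

```bash
python3 - <<'E'
from rig import bot
from h import *
def look(n):
    c=bot.read_camera("scene"); P=B(cloud(c)); hsv=cv2.cvtColor(c["image"],cv2.COLOR_BGR2HSV); z=P[...,2]
    cv2.imwrite(f"pics/{n}.png",cv2.resize(c["image"][200:350,240:390],(600,600),interpolation=cv2.INTER_CUBIC))
    k=(hsv[...,1]>80)&(z>-40)&(z<20)&(P[...,1]<25)&(P[...,1]>-65)&(P[...,0]>-65)&(P[...,0]<60)
    q=P[k]; print("cell px",len(q),q.mean(0) if len(q) else "")
    s=bot.read_state(); print(s["clock"],s["ft_force"],B(s["ee_pos"]))
for x in (-6,-1):
    print("hit",bot.servo_line(pose(x,-16,3.),speed=40,until_force=12)); look(f"s5_{x}")
E
```

```text
hit False
cell px 0 
7.0 [-0.95389129 -0.42778036  1.65163982] [ 7.18291973 16.41254318 18.46278236]
hit False
cell px 0 
7.325 [-1.19394806 -0.70607651  1.37166714] [12.05729483 16.42590713 18.38586663]
```

View pics/s5_-1.png

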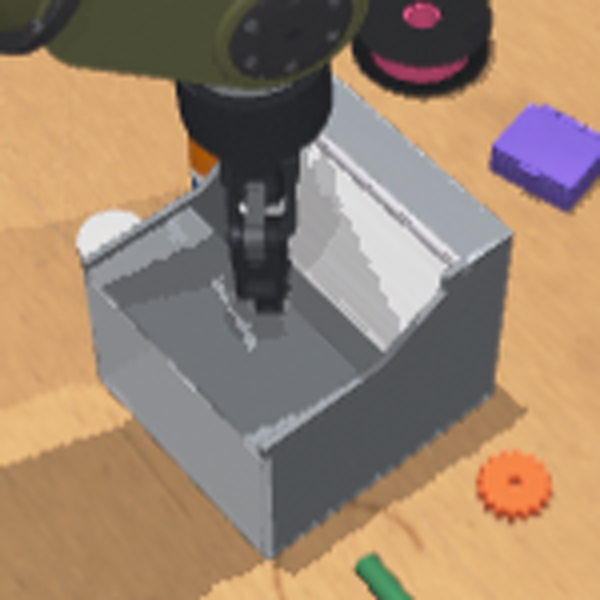

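The cell is off the ledge and the flap is still held open. I'll hold for a moment, then withdraw along -x, lift clear and check the flap.

```bash
python3 - <<'E'
from rig import bot
from h import *
bot.dwell(.5)
bot.servo_line(pose(-55,-16,4.),speed=60)
p=np.array(pose(-55,-16,4.)); bot.servo_line(p+[0,0,120],speed=150)
bot.move_to([380,100,330],Q); bot.dwell(.5)
ims=[]
for n in("top","scene"):
    c=bot.read_camera(n); P=B(cloud(c)); hsv=cv2.cvtColor(c["image"],cv2.COLOR_BGR2HSV)
    k=(hsv[...,1]<40)&(hsv[...,2]>130)&(P[...,0]>8)&(P[...,0]<60)&(P[...,1]>-68)&(P[...,1]<-20)&(P[...,2]<40)&(P[...,2]>-30)
    q=P[k]; f=np.polyfit(q[:,0],q[:,2],1); print(n,len(q),f)
    ims.append(cv2.resize(c["image"][200:320,260:420] if n=="top" else c["image"][200:380,240:480],(400,300),interpolation=cv2.INTER_CUBIC))
cv2.imwrite("pics/end.png",np.hstack(ims)); print(bot.read_state()["clock"])
E
```

```text
top 513 [0.61406368 1.94734309]
scene 602 [0.608207   2.08002979]
11.225
```

View pics/end.png

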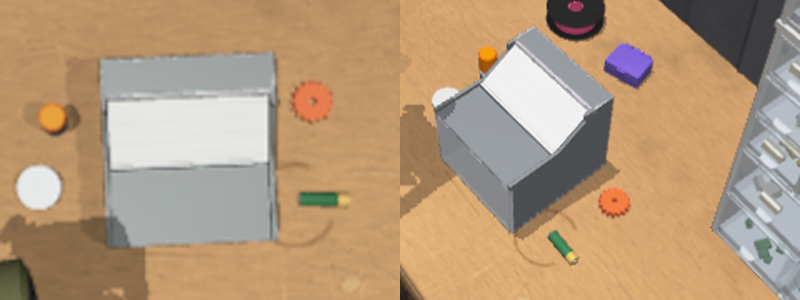

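The ledge is empty, the flap is shut again (its slope is back to about 0.61), and the bystanders around the bin haven't moved.

```bash
python3 -c "
from rig import bot
print(bot.finish_job())"
```

```text
the job is handed in; nothing more can be done
None
```

The job is handed in: the cell went off the ledge into the mouth while the finger held the flap open, the flap has swung shut, and nothing else near the bin moved; it took about 11 s, though the cell inside the bin was out of the cameras' view.

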